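# Load the weld bushes and hold the bar out over the block

### The arm

A 7-joint arm with a two-finger parallel gripper is mounted at the origin on the work surface. World frame = base frame: x ahead of the robot, y to its left, z up, the work surface at z = 0. Lengths are in mm, angles in rad, forces in N, time in s.
With the tool pointing down it reaches from about 400 to 875 mm from the base axis. Payload 4.4 kg.
Tool frame: the origin (TCP) lies midway between the tips of the shut fingers; the grasp point (between the pads) lies 19 mm behind it; z points along the fingers, y is the line along which they close (so a half turn about z gives the same grasp; the last joint's range is limited). The gripper opens to 85 mm and grips with 20 to 120 N. Pads are 22 mm wide; open, the fingers measure 114 mm over their backs; the gripper's body (76 mm by 85 mm) begins 54 mm behind the grasp point. The pads swing forward as they close: fully open they stand 13 mm farther back than shut.
Start: joints at [1.162, 0.628, 0.038, 1.517, -0.027, 0.996, -0.02], TCP at [218.509, -612.186, 231.313] pointing down, gripper open.
Joint ranges: [-3.06, 3.06], [-0.37, 2.12], [-1.25, 1.32], [0.18, 2.47], [-1.1, 4.24], [0.23, 1.98], [-2.94, 2.94]. Speed limits (rad/s): [2.57, 2.57, 3.14, 3.14, 3.14, 3.14, 3.14].

### API

Orientations are given as [roll, pitch, yaw] about the fixed x, y, z axes, in that order (R = Rz(yaw) Ry(pitch) Rx(roll)).
In Python, from cell import readout, optics, order gives the robot as it stands.
- The arm moves only by the shell command python3 -m jog 'ROWS'. ROWS is a JSON object of lists of equal length, an entry for each row: "claw": the opening, from 0 (shut) to 1 (fully open); "xyz": the shift along the tool's x, y, z each as a share of 0.1 m, from -1 to 1, a list of three; "twist": the turn, a rotation vector about the tool's x, y, z each as a share of 180 degrees, from -1 to 1, a list of three. A call has 1 to 12 rows; each row shifts and turns the commanded pose from where the row before left it, along the tool's axes as they then stand; what a row does not reach is not made up. A row lasts 1/8 s, in which the tool goes at most 62.5 mm and 10.7 degrees, less where a joint would pass 70% of its speed; a pose out of reach is approached as far as the arm can. A call with a number of a shift or a turn outside -1 to 1 is refused whole. A call with a gripper value outside its range is refused whole. The fingers move at their own pace and stop on an object; the grip force is fixed at half the most. Time passes only in rows, so rows that do not move let the fingers close. It gives the time, the measured TCP pose, the force, the opening and the grip force at its end, in the units of the state.
- readout.read_state(): the state, without advancing time (a new reading comes with each control period).
- optics.get_image(name): name is "side" or "top" or "wrist"; returns a dict with "color" (420x560x3 uint8, red, green, blue), "fovy" (degrees; the focal length in pixels is half the picture's height over the tangent of half this angle, whatever the lens; pixels are square), "cx", "cy" (the principal point, pixels), "k1" (the pictures are not rectified: a ray, as slopes to the right and down, at radius r is drawn at 1 + k1 r^2 times it, then the intrinsics apply), "view" (4x4, takes a point from world to camera coordinates). Camera axes: x right, y up, looking along -z (the intrinsics and any distortion apply to the point x, -y, -z); pixel columns grow to the right and rows downward; lengths in mm; the calibration is good to about 2 mm. A picture is of the moment at which its call begins. There is no depth.
- order.finish_job(): hands the job in; it is judged then, once.
Trained networks look in the newest picture that a camera, given by its name, has taken for a name from the list of things; names that differ only in an ending like _2 or _b are one class to them, and where a whole thing is asked for, a point or a joint stands for the part that bears it (a point fixed in the world has none). Each returns a list of dicts, best first, with "score" (0 to 1); they miss things now and then, are a little off and sometimes report something else, mostly with a low value. They report only what shows in the picture. A call takes as long as a camera call. They do not tell look-alikes from the thing itself.
- optics.boxes_of(camera, label): "rect" ([left, top, width, height] in pixels, round what is visible of it).
The state is a dict: "clock": time; "qpos": joint angles; "qd": joint speeds; "tau": joint torques, N m; "eef_pos": TCP position; "tool_rot": TCP orientation; "force": force on the tool from outside, world axes, zero at the start; "torque": the same for the moment, N m; "width": finger opening in mm; "gripper_force": force on a finger pad.
Only numpy, scipy, OpenCV 4.12 (cv2) and the standard library are available. Lean on these libraries where they do the work, as an engineer would, in place of code of your own. Each camera call takes 0.05 s, during which the arm holds its last target. There are 200 camera calls.

### The job

Get these bushes ready for tacking from underneath: stand one bush in each of the three holes of the aluminium bar, spigot down and fully home, and let go of them, while the bar still lies safely back on the round steel block. Then slide the bar lengthwise, holed end first, out over the block's rim until the black line across it is right above the rim, keeping it flat on the block with the bushes in place, and keep hold of the bar there so that the loaded end cannot tip - you finish while still holding it. Leave the other things on the bench alone.

Things in the scene. Friction and masses are not known exactly. Their poses are not given: they have to be found in the camera images.
- block: round solid steel welding block, 240 mm in diameter (radius 120 mm), 50 mm high, standing flat on the bench and far too heavy to move (fixed). Origin: centre of its underside, so its axis is here and its rim is 120 mm from it
- bar: aluminium flat bar 260 mm long (own x), 50 wide (own y), 12 thick, about 0.4 kg, loose, lying flat on the block, its underside 50 mm above the bench. Origin: centre of its underside; +x to the front end, the holed end, which slides out. Can be gripped across its width from above, or pressed. Loaded, it balances about 10 mm ahead of its middle: with the line at the rim it tips unless held
- line (a point): black marker line drawn square across the bar's top face and down its two edges, 4 mm wide: this point is the middle of the line on the top face, at bar x = -25 mm (105 mm from the rear end). Axes as the bar's
- front_end (a point): middle of the top edge of the bar's front end (holed end), bar x = +130 mm
- rear_end (a point): middle of the top edge of the bar's rear end (plain end), bar x = -130 mm
- hole1 (a point): the innermost (nearest the line) of the three plain 24 mm through holes in the bar: this point is on the bar's top face, at the hole's centre. Bar frame x = +10 mm. A bush stands in it with its spigot down in the hole and its flange flat on the bar's top; the spigot then ends 2 mm above the bar's underside. Axes as the bar's
- hole2 (a point): the middle one of the three plain 24 mm through holes in the bar: this point is on the bar's top face, at the hole's centre. Bar frame x = +55 mm. A bush stands in it with its spigot down in the hole and its flange flat on the bar's top; the spigot then ends 2 mm above the bar's underside. Axes as the bar's
- hole3 (a point): the outermost (nearest the front end) of the three plain 24 mm through holes in the bar: this point is on the bar's top face, at the hole's centre. Bar frame x = +100 mm. A bush stands in it with its spigot down in the hole and its flange flat on the bar's top; the spigot then ends 2 mm above the bar's underside. Axes as the bar's
- bush1: one of three identical turned aluminium weld bushes, about 40 g: a round flange 32 mm in diameter and 16 mm high on top of a spigot 18 mm in diameter and 10 mm long; 26 mm tall in all. It stands on the bench, spigot down. Origin: centre of the spigot's underside; z up the axis
- bush2: one of three identical turned aluminium weld bushes, about 40 g: a round flange 32 mm in diameter and 16 mm high on top of a spigot 18 mm in diameter and 10 mm long; 26 mm tall in all. It stands on the bench, spigot down. Origin: centre of the spigot's underside; z up the axis
- bush3: one of three identical turned aluminium weld bushes, about 40 g: a round flange 32 mm in diameter and 16 mm high on top of a spigot 18 mm in diameter and 10 mm long; 26 mm tall in all. It stands on the bench, spigot down. Origin: centre of the spigot's underside; z up the axis
- washer: thick steel washer, 28 mm across, 6 mm high; not part of the job. Origin: underside, z up
- collar: steel collar, 34 mm across with a 22 mm bore, 14 mm high; not part of the job. Origin: underside, z up
- disc: grinding disc, 125 mm across, 3 mm thick, lying flat; not part of the job. Origin: underside, z up
- screwdriver: screwdriver 200 mm long lying on the bench, along its own x; not part of the job. Origin: underside, z up
- marker: marker pen 145 mm long, 14 mm thick, along its own x; not part of the job. Origin: underside, z up
- mallet: rubber mallet lying on its side, 66 mm high at its head (at own x = 110 mm) with a wooden shaft along its own x, about 300 mm long; not part of the job. Origin: underside, z up
- brush: wire scratch brush, 270 mm long along its own x, 26 mm wide, 34 mm high; not part of the job. Origin: underside, z up
Mind the look-alikes: they are no part of the job. What is shaped like the bush1 but pink or yellow is not meant. What is shaped like the bush2 but purple is not meant.

How it is judged:
By the outcome, as a careful person would: the job done as asked, in the order asked, and still so for the second after the job is handed in, while the arm keeps its last pose, push and grip.
It also fails if it takes over 72 s, if anything falls off the work surface, if the arm or the gripper's body presses on something with over 40 N, if the wrist force passes 120 N, or if a joint passes its speed limit or range.

## Working session

There is one attempt and no reset: what is moved stays moved. The work goes in short steps, Python scripts to look and compute and a shell command to move; the robot and the scene stay as the last step left them, time stands still between calls to the robot, and variables do not carry over. Pictures are saved under pics/ and viewed, at most 13 in all, crops included, and the job is handed in when it is done.

```bash
mkdir -p pics
cat > h.py <<'E'
import numpy as np, cv2
from cell import readout, optics, order
def K(im):
    f=210/np.tan(np.radians(im['fovy']/2)); return f
def proj(im,p):
    p=np.asarray(p,float); c=(np.array(im['view'])@np.append(p,1))[:3]
    s=np.array([c[0],-c[1]])/-c[2]; s=s*(1+im['k1']*(s@s)); return np.array([im['cx'],im['cy']])+K(im)*s
def ray(im,u):
    d=(np.array(u,float)-[im['cx'],im['cy']])/K(im); s=d.copy()
    for _ in range(30): s=d/(1+im['k1']*(s@s))
    V=np.array(im['view']); R=V[:3,:3]; o=-R.T@V[:3,3]; r=R.T@np.array([s[0],-s[1],-1]); return o,r/np.linalg.norm(r)
def atz(im,u,z):
    o,r=ray(im,u); return o+r*(z-o[2])/r[2]
def tri(a,b):
    A=np.zeros((3,3));B=np.zeros(3)
    for im,u in (a,b):
        o,r=ray(im,u);P=np.eye(3)-np.outer(r,r);A+=P;B+=P@o
    return np.linalg.solve(A,B)
def save(im,n,crop=None,s=1):
    c=im['color'][:,:,::-1]
    if crop: x,y,w,h=crop;c=c[y:y+h,x:x+w]
    cv2.imwrite('pics/'+n,cv2.resize(c,None,fx=s,fy=s,interpolation=cv2.INTER_CUBIC))
E
python3 - <<'E'
from h import *
for n in('top','side'):
    im=optics.get_image(n); save(im,n+'0.png',s=1.4)
    V=np.array(im['view']);print(n,im['fovy'],im['k1'],-V[:3,:3].T@V[:3,3])
    for l in('bush1','bar','block','hole1','line','front_end','washer','collar'):
        print(l,[(np.round(b['rect']).astype(int).tolist(),round(b['score'],2)) for b in optics.boxes_of(n,l)])
s=readout.read_state();print(s['eef_pos'],s['tool_rot'],s['width'])
E
```

```text
top 53.83662064286813 -0.00786768354829505 [ 399.63826236   46.96658961 1070.77301727]
bush1 [([238, 254, 10, 10], 0.57), ([206, 250, 17, 9], 0.48), ([362, 251, 128, 50], 0.32)]
bar [([276, 186, 107, 30], 0.57)]
block [([281, 158, 95, 95], 0.55)]
hole1 [([277, 190, 102, 27], 0.89)]
line [([275, 189, 108, 28], 0.8)]
front_end [([278, 190, 105, 27], 0.84)]
washer [([168, 282, 11, 10], 0.47)]
collar []
side 53.854850700956334 0.03491650287891002 [143.22652166 677.47828434 740.95257146]
bush1 [([227, 274, 11, 13], 0.73), ([250, 317, 17, 13], 0.7), ([176, 351, 16, 23], 0.66), ([273, 294, 8, 18], 0.6), ([205, 330, 16, 17], 0.46), ([294, 278, 14, 12], 0.44)]
bar [([268, 173, 66, 60], 0.57)]
block [([261, 176, 92, 69], 0.62), ([204, 327, 21, 19], 0.42)]
hole1 [([268, 173, 64, 61], 0.69), ([211, 221, 52, 24], 0.64)]
line [([271, 176, 59, 54], 0.8)]
front_end [([268, 174, 66, 58], 0.91)]
washer []
collar [([140, 322, 19, 16], 0.67)]
[ 218.49697578 -612.19866611  231.33154265] [ 3.14154374e+00 -4.43143070e-05  3.42739869e-01] 85.29533419335847
```

View pics/top0.png

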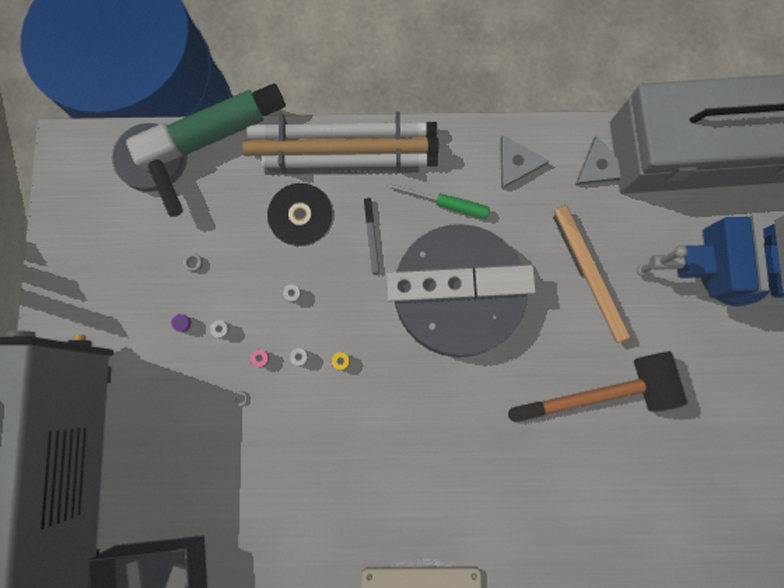

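View pics/side0.png

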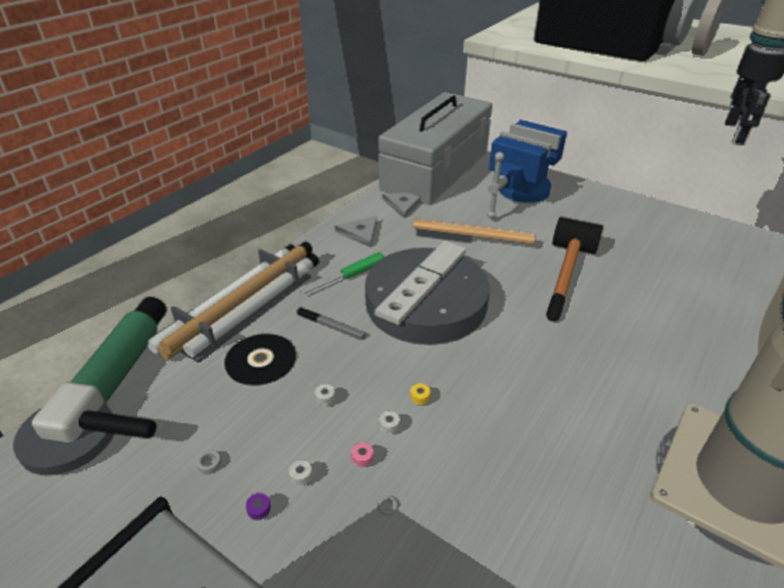

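Top view (in 1.4x pixels): the bar runs left-right on the block, with its holed end on the left (+y) at (405–455, 284) and its line at (474, 282). The plain bushes are at (291,293), (219,329) and (299,357). Things that could be mistaken for them: purple (181,323), pink (260,358), yellow (340,361), collar (193,262) and washer (240,398). I choose the three bare-metal ones with small bores.

```bash
cat > m.py <<'E'
from h import *
t=optics.get_image('top'); s=optics.get_image('side')
def ref(im,u,w=11):
    # centroid of coloured/bright top face
    x,y=np.round(u).astype(int); g=cv2.cvtColor(im['color'],cv2.COLOR_RGB2GRAY)[y-w:y+w+1,x-w:x+w+1]
    m=(g>185).astype(np.uint8); n,l,st,c=cv2.connectedComponentsWithStats(m)
    if n<2: return None
    k=1+np.argmax(st[1:,4]); return c[k]+[x-w,y-w],st[k]
T=[(208,209),(156,235),(213,255)];S=[(325,393),(300,471),(390,421)]
S=[(a/1.4,b/1.4) for a,b in S]
for a,b in zip(T,S):
    print(a,tri((t,a),(s,b)),atz(t,a,26), ref(t,a))
for n,a,b in(('line',(474,282),(433,273)),('h1',(455,283),(422,280)),('h2',(429.5,284),(409,293)),('h3',(404,285.5),(396,306)),('fr',(388,287),None),('re',(534,280),None)):
    a=np.array(a)/1.4
    print(n,tri((t,a),(s,np.array(b)/1.4)) if b else '',atz(t,a,62))
print('collar',atz(t,np.array((193,262))/1.4,14),'purple',atz(t,np.array((181,323))/1.4,26),'pink',atz(t,np.array((260,358))/1.4,26),'yel',atz(t,np.array((340,361))/1.4,26))
print('block',atz(t,(281+47.5,158+47.5),50))
a=t['color'][185:275,110:260,::-1];b=t['color'][185:220,270:390,::-1]
a=cv2.resize(a,(750,450),interpolation=2);b=cv2.resize(b,(750,219)[:2],interpolation=2)
cv2.imwrite('pics/crop1.png',np.vstack([a,b])[:600])
E
python3 m.py
```

```text
(208, 209) [583.6492051  229.55058864  23.2548128 ] [583.20840047 229.09565313  26.        ] None
(156, 235) [518.16915946 361.37148109  24.73808848] [517.57898496 360.71530587  26.        ] None
(213, 255) [465.4771906  214.99721305  23.14626507] [465.28316103 214.53218629  26.        ] None
line [ 590.23871599 -103.045781     57.28519846] [ 592.06733407 -101.17366368   62.        ]
h1 [590.25203142 -67.68828599  62.00856567] [590.67103219 -67.50185198  62.        ]
h2 [589.50369943 -22.50206837  60.62107758] [589.41407668 -22.32876348  62.        ]
h3 [587.28841411  22.85128362  61.7346623 ] [587.25682263  22.86611165  62.        ]
fr  [584.89742385  51.23388522  62.        ]
re  [ 594.39225566 -207.43508445   62.        ]
collar [645.8366532  416.89118199  14.        ] purple [529.332204   429.63637427  26.        ] pink [464.21121469 283.49562703  26.        ] yel [457.31395283 139.14386928  26.        ]
block [584.27976859 -77.36930552  50.        ]
```

View pics/crop1.png

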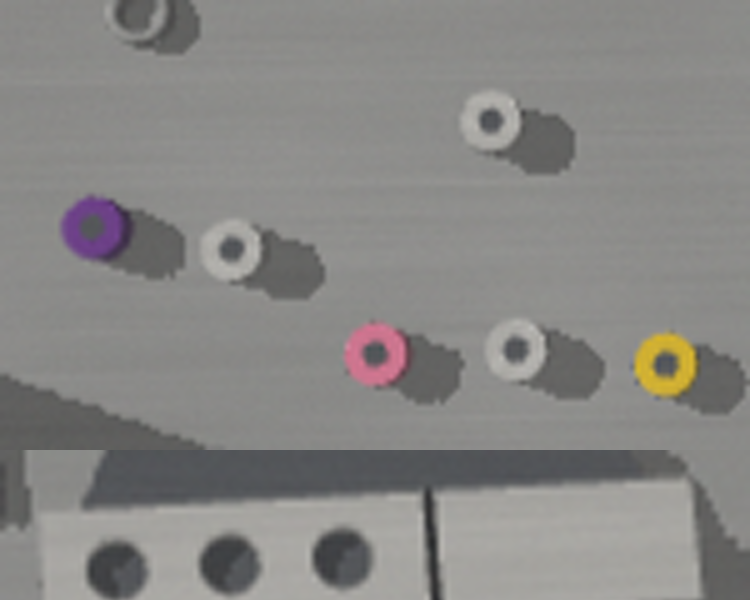

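Nothing is off so far: the three bare bushes are at crop (490,121), (232,249) and (516,350), and the triangulated heights (23–25 and 57–62 mm) fit the 26 and 62 mm given. I'll turn the tool to the bar's direction and fly over the bar for a wrist check.

```bash
python3 -m jog '{"claw":[1,1,1,1,1,1,1,1,1,1,1,1],"xyz":[[0,0,0],[0,0,0],[0,0,0],[0,0,0],[0,0,0],[0,0,0],[0,0,0],[0.5,0.6,0],[0.5,0.6,0],[0.5,0.6,0],[0.5,0.6,0],[0.5,0.6,0]],"twist":[[0,0,-0.0576],[0,0,-0.0576],[0,0,-0.0576],[0,0,-0.0576],[0,0,-0.0576],[0,0,-0.0576],[0,0,-0.0576],[0,0,0],[0,0,0],[0,0,0],[0,0,0],[0,0,0]]}'
python3 -c "
from h import *
s=readout.read_state();print(s['qpos'])"
```

```text
clock: 2.5
eef_pos: [452.0, -401.8, 231.6]
tool_rot: [3.141, 0.001, 1.609]
force: [1.8, -0.8, 0.1]
width: 85.6
gripper_force: 0.0
[ 0.8767582   0.57610106 -0.31387821  1.64383155  0.2080111   0.95385867
  0.52788485]
```

```bash
python3 -m jog '{"claw":[1,1,1,1,1,1,1,1],"xyz":[[0.5,0.08,0],[0.5,0.08,0],[0.5,0.08,0],[0.5,0.08,0],[0.5,0.08,0],[0.5,0.08,0],[0,0,0],[0,0,0]],"twist":[[0,0,0],[0,0,0],[0,0,0],[0,0,0],[0,0,0],[0,0,0],[0,0,0],[0,0,0]]}'
python3 - <<'E'
from h import *
im=optics.get_image('wrist');save(im,'w1.png',s=1.4)
V=np.array(im['view']);print(-V[:3,:3].T@V[:3,3],V[:3,:3],im['fovy'],im['k1'])
for l in('bar','hole1','bush1'):print(l,optics.boxes_of('wrist',l))
for n,p in (('h1',(590.5,-67.5,62)),('h2',(589.4,-22.3,62)),('h3',(587.3,22.9,62)),('line',(592,-102,62))):print(n,proj(im,p)*1.4)
E
```

```text
clock: 3.5
eef_pos: [487.0, -102.1, 231.4]
tool_rot: [3.142, 0.001, 1.609]
force: [-0.2, -0.2, 0.4]
width: 85.3
gripper_force: 0.0
[484.98733697 -34.31963046 373.84709389] [[ 9.99229956e-01  3.92266645e-02 -8.74341150e-04]
 [-3.80303876e-02  9.62793387e-01 -2.67549216e-01]
 [-9.65325345e-03  2.67376442e-01  9.63543799e-01]] 66.75748982859773 -0.06580920797941046
bar [{'rect': [353.4, 23.3, 72.9, 260.3], 'score': 0.75}]
hole1 [{'rect': [354.9, 23.5, 73.2, 261.0], 'score': 0.59}]
bush1 []
h1 [541.95510733 218.66823673]
h2 [548.15193294 152.06529563]
h3 [552.72254657  81.28116767]
line [538.12119937 266.62641795]
```

View pics/w1.png

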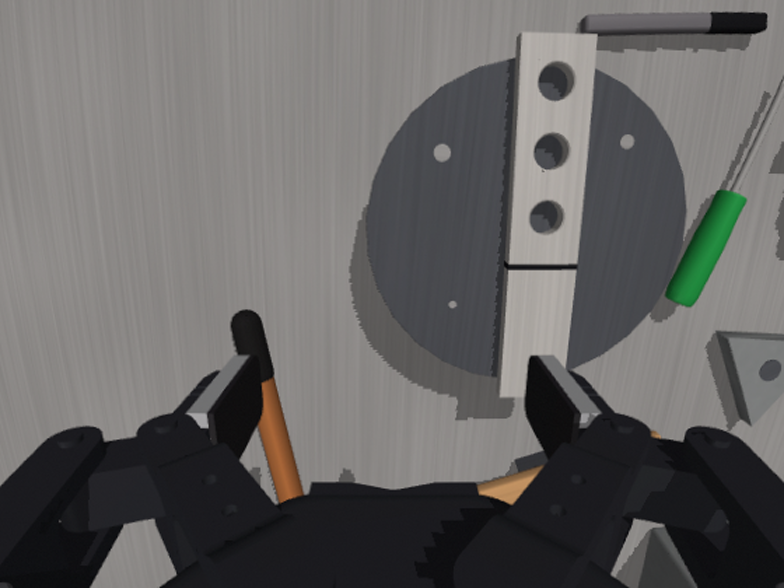

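The wrist picture (1.4x) shows the holes at (556,80), (551,151) and (546,217) and the line at (541,266). That agrees with the top view to about 2 mm (x slightly larger). Next the bushes.

```bash
python3 -m jog '{"claw":[1,1,1,1,1,1,1],"xyz":[[0.5,0.05,0],[0.5,0.05,0],[0.5,0.05,0],[0.5,0.05,0],[0.5,0.05,0],[0,0,0],[0,0,0]],"twist":[[0,0,0],[0,0,0],[0,0,0],[0,0,0],[0,0,0],[0,0,0],[0,0,0]]}'
cat > w.py <<'E'
from h import *
# wrist fits: ellipse of light blobs near predicted points
def blob(im,p,w=30,zoom=None):
    u=proj(im,p); x,y=np.round(u).astype(int); x0,y0=max(x-w,0),max(y-w,0)
    g=cv2.cvtColor(im['color'],cv2.COLOR_RGB2GRAY)[y0:y+w+1,x0:x+w+1]
    return u,g,(x0,y0)
def circ(im,p,rad,dark=False,w=30):
    """match a circle of radius rad (mm, horizontal) at height p.z: maximise radial gradient over centre shift"""
    g=cv2.GaussianBlur(cv2.cvtColor(im['color'],cv2.COLOR_RGB2GRAY).astype(np.float32),(0,0),0.8)
    th=np.linspace(0,2*np.pi,48,endpoint=False); best=[]
    def ring(c,r):
        P=np.array([proj(im,(c[0]+r*np.cos(a),c[1]+r*np.sin(a),c[2])) for a in th],np.float32)
        return cv2.remap(g,P[:,0].copy().reshape(-1,1),P[:,1].copy().reshape(-1,1),1,borderMode=cv2.BORDER_REPLICATE).ravel()
    def sc(c):
        d=np.clip(ring(c,rad-1.0)-ring(c,rad+1.0),-60,60); return (-d if dark else d).mean()
    c0=np.array(p,float)
    for span,st in((8,2),(2,.5),(.5,.25)):
        o=np.arange(-span,span+.01,st)
        c0=max((np.array([c0[0]+a,c0[1]+b,c0[2]]) for a in o for b in o),key=sc)
    return c0,sc(c0)
E
python3 - <<'E'
from w import *
im=optics.get_image('wrist');save(im,'w2.png')
print(readout.read_state()['eef_pos'])
for p in((583.3,229.2,26),(517.6,360.7,26),(465.3,214.6,26)):
    print(p,proj(im,p),circ(im,p,16),circ(im,p,6,True))
E
```

```text
clock: 4.58
eef_pos: [502.4, 147.9, 231.0]
tool_rot: [-3.141, 0.001, 1.608]
force: [-0.6, -0.2, -0.1]
width: 85.4
gripper_force: 0.0
[502.51963296 147.29718268 231.05428511]
(583.3, 229.2, 26) [360.41268355 106.63993676] (array([586.05, 229.45,  26.  ]), np.float32(32.990696)) (array([585.8 , 229.45,  26.  ]), np.float32(56.187565))
(517.6, 360.7, 26) [304.65849368 -35.07187218] (array([526.85, 368.2 ,  26.  ]), np.float32(0.35263935)) (array([519.85, 368.7 ,  26.  ]), np.float32(7.6147285))
(465.3, 214.6, 26) [247.9495869  116.19554922] (array([468.3, 215.1,  26. ]), np.float32(28.575819)) (array([468.3 , 214.85,  26.  ]), np.float32(55.694958))
```

View pics/w2.png

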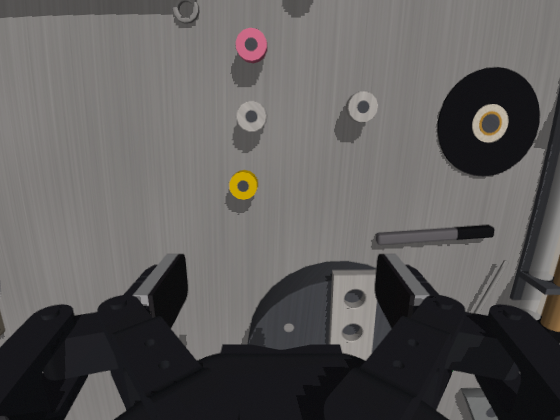

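The wrist picture shows plain bushes at (363,107) and (251,117), pink at (251,44), yellow at (243,185) and the holes at (354,297) and (352,332). The wrist and top views agree within 3 mm in x and 0.5 mm in y. First grasp: the bush at about (585, 229).

```bash
python3 -m jog '{"claw":[1,1,1,1,1,1,1,1,1],"xyz":[[0.26,0.284,0.2],[0.26,0.284,0.3],[0.26,0.284,0.4],[0,0,0.4],[0,0,0.4],[0,0,0.3],[0,0,0.1],[0,0,0.1],[0,0,0]],"twist":[[0,0,0],[0,0,0],[0,0,0],[0,0,0],[0,0,0],[0,0,0],[0,0,0],[0,0,0],[0,0,0]]}'
```

```text
clock: 5.75
eef_pos: [584.8, 230.2, 11.6]
tool_rot: [3.141, 0.0, 1.609]
force: [-0.1, 0.8, -0.6]
width: 85.4
gripper_force: 0.0
```

```bash
python3 -m jog '{"claw":[0,0,0,0,0,0,0,0],"xyz":[[0,0,0],[0,0,0],[0,0,0],[0,0,0],[0,0,0],[0,0,0],[0,0,0],[0,0,0]],"twist":[[0,0,0],[0,0,0],[0,0,0],[0,0,0],[0,0,0],[0,0,0],[0,0,0],[0,0,0]]}'
```

```text
clock: 6.75
eef_pos: [585.0, 230.9, 12.1]
tool_rot: [3.14, -0.0, 1.609]
force: [-0.3, -0.5, 5.2]
width: 28.1
gripper_force: 58.9
```

```bash
python3 -m jog '{"claw":[0,0,0,0,0],"xyz":[[0,0,-0.1],[0,0,-0.3],[0,0,-0.4],[0,0,-0.3],[0,0,0]],"twist":[[0,0,0],[0,0,0],[0,0,0],[0,0,0],[0,0,0]]}'
python3 - <<'E'
from w import *
im=optics.get_image('wrist'); s=readout.read_state();p=np.array(s['eef_pos'])
a=im['color'][240:420,180:380,::-1]; a=cv2.resize(a,None,fx=3,fy=3)
b=optics.get_image('side'); u=proj(b,p); x,y=u.astype(int); print(u,s['width'],p, proj(im,p))
b=b['color'][y-50:y+40,x-45:x+45,::-1];b=cv2.resize(b,None,fx=2.2,fy=2.2); 
H=np.zeros((540,800,3),np.uint8);H[:,:600]=a;H[:198,600:798]=b
cv2.imwrite('pics/g1.png',H)
E
```

```text
clock: 7.38
eef_pos: [586.1, 231.5, 124.2]
tool_rot: [3.137, -0.002, 1.609]
force: [-0.1, 0.6, -0.0]
width: 28.2
gripper_force: 59.2
[227.99158744 249.6174333 ] 28.226691014418876 [584.98836739 230.80444751 122.47475745] [277.49815477 259.87097713]
```

View pics/g1.png

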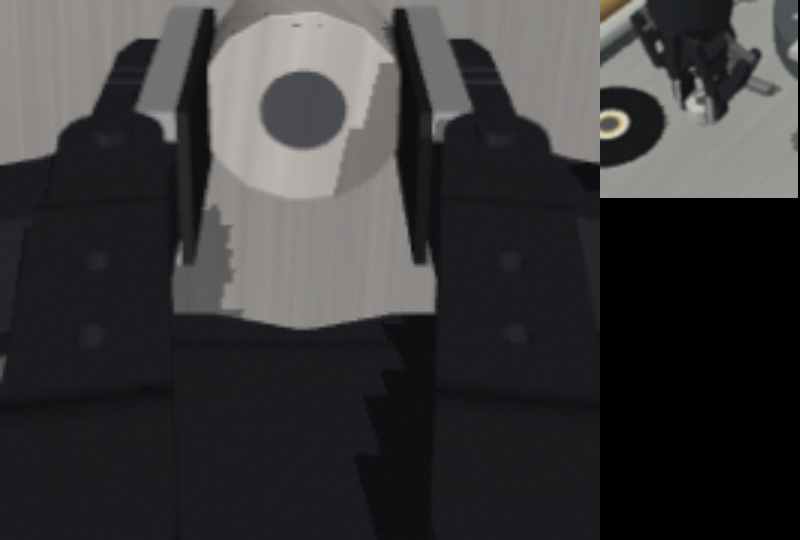

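The crop shows the bush upright and centred between the pads. I'll carry it to the bar and refine the hole positions with the wrist camera, using the held bush to remove the camera's bias.

```bash
python3 -m jog '{"claw":[0,0,0,0,0,0,0,0,0],"xyz":[[-0.3,0,-0.2],[-0.5,0,0],[-0.5,0,0],[-0.5,0,0],[-0.5,0,0],[-0.5,0,0],[-0.5,0,0],[0,0,0],[0,0,0]],"twist":[[0,0,0],[0,0,0],[0,0,0],[0,0,0],[0,0,0],[0,0,0],[0,0,0],[0,0,0],[0,0,0]]}'
cat > holes.py <<'E'
from w import *
import sys
im=optics.get_image('wrist'); s=readout.read_state();p=np.array(s['eef_pos'])
print('tcp',p,s['tool_rot'])
if s['width']<60: print('bush-top minus tcp',circ(im,(p[0]+2,p[1],p[2]+14),16)[0]-p, circ(im,(p[0]+2,p[1],p[2]+14),6,True)[0]-p)
for n,q in(('h1',(592.5,-67.5,62)),('h2',(591.4,-22.3,62)),('h3',(589.3,22.9,62))):print(n,proj(im,q),circ(im,q,12,True))
E
python3 holes.py
```

```text
clock: 8.6
eef_pos: [596.4, -98.4, 140.1]
tool_rot: [-3.14, -0.001, 1.609]
force: [-0.1, -0.0, 0.1]
width: 28.6
gripper_force: 59.2
tcp [596.65489988 -97.33686577 140.39734079] [-3.13997038e+00 -1.68877262e-03  1.61123727e+00]
bush-top minus tcp [ 1.  -2.5 14. ] [-0.25 -2.25 14.  ]
h1 [276.69537347 170.9486935 ] (array([594.25, -66.  ,  62.  ]), np.float32(58.671886))
h2 [277.5043901  103.67187037] (array([590.9, -21.8,  62. ]), np.float32(60.0))
h3 [276.84565853  30.42041693] (array([589.3,  23.4,  62. ]), np.float32(60.0))
```

```bash
cat > holes.py <<'E'
from w import *
def hole(im,q,z=62,w=26,rad=12):
    # dark blob inside bright bar, ellipse of its outer contour
    u=proj(im,q);x,y=np.round(u).astype(int);x0=max(x-w,0);y0=max(y-w,0)
    g=cv2.cvtColor(im['color'],cv2.COLOR_RGB2GRAY)[y0:y+w,x0:x+w]
    m=(g<125).astype(np.uint8); n,l,st,c=cv2.connectedComponentsWithStats(m)
    k=l[y-y0,x-x0] or 1+np.argmin([np.hypot(*(c[i]-[x-x0,y-y0])) if st[i,4]>60 else 1e9 for i in range(1,n)])
    cs,_=cv2.findContours((l==k).astype(np.uint8),0,1); C=cv2.convexHull(max(cs,key=len))[:,0]
    P=np.array([atz(im,c+[x0,y0],z)[:2] for c in C])
    from scipy.optimize import least_squares
    r=least_squares(lambda a:np.hypot(*(P-a[:2]).T)-a[2],[*P.mean(0),rad],loss='soft_l1'); return np.round(r.x,1),round(float(np.sqrt((r.fun**2).mean())),2)
if __name__=='__main__':
    im=optics.get_image('wrist'); s=readout.read_state();p=np.array(s['eef_pos'])
    V=np.array(im['view']);o=-V[:3,:3].T@V[:3,3]
    print('tcp',p,s['tool_rot'],'cam',o)
    if s['width']<60: 
        c=circ(im,(p[0]+.4,p[1]-2.4,p[2]+14),16)[0];print('bush',c,'bore',circ(im,c,6,True)[0], hole(im,c,c[2],20,6))
    for n,q in(('h1',(592,-67,62)),('h2',(590.4,-22.3,62)),('h3',(588.7,22.9,62))):print(n,hole(im,q))
E
python3 holes.py; python3 holes.py|head -3
```

```text
tcp [596.87942353 -96.94952729 140.68631698] [-3.14048373e+00 -1.52419791e-03  1.61206734e+00] cam [594.74065772 -29.98045886 283.02335555]
bush [597.77942353 -98.59952729 154.68631698] bore [596.77942353 -98.84952729 154.68631698] (array([597.2, -98.4,   6.3]), 0.04)
h1 (array([593.7, -65.4,  11.3]), 0.39)
h2 (array([591.7, -21.5,  11.8]), 0.09)
h3 (array([589.8,  23.4,  11.9]), 0.21)
tcp [597.05268331 -96.98021871 140.93144716] [-3.14088452e+00 -1.18381166e-03  1.61231711e+00] cam [594.837137   -29.57436985 283.28677012]
bush [597.95268331 -98.13021871 154.93144716] bore [596.95268331 -98.38021871 154.93144716] (array([597.4, -98.1,   6.3]), 0.04)
h1 (array([593.8, -65.4,  11.4]), 0.41)
```

```bash
python3 -m jog '{"claw":[0,0,0,0,0],"xyz":[[0.2,-0.015,0],[0.12,-0.009,0.2],[0,0,0.25],[0,0,0.13],[0,0,0]],"twist":[[0,0,0],[0,0,0],[0,0,0],[0,0,0],[0,0,0]]}'
python3 holes.py
```

```text
clock: 9.38
eef_pos: [592.9, -66.1, 82.6]
tool_rot: [-3.14, -0.0, 1.611]
force: [0.3, 0.2, 0.1]
width: 28.3
gripper_force: 59.2
tcp [593.67419056 -66.44717004  83.42614711] [-3.14152500e+00 -2.61297239e-04  1.61023904e+00] cam [591.07121852   1.47765143 225.16828496]
bush [593.82419056 -66.59717004  97.42614711] bore [593.07419056 -67.34717004  97.42614711] (array([593.4, -66.9,   6.2]), 0.06)
h1 (array([593.5, -65.8,  11.6]), 0.12)
h2 (array([591.9, -20.7,  11.4]), 0.42)
h3 (array([589.8,  23.2,  11.8]), 0.12)
```

```bash
python3 -m jog '{"claw":[0,0,0,0,0,0],"xyz":[[0,0,0.07],[0,0,0.05],[0,0,0.04],[0,0,0.03],[0,0,0],[0,0,0]],"twist":[[0,0,0],[0,0,0],[0,0,0],[0,0,0],[0,0,0],[0,0,0]]}'
```

```text
clock: 10.18
eef_pos: [593.7, -67.2, 64.3]
tool_rot: [3.141, -0.0, 1.609]
force: [0.1, 0.0, -0.9]
width: 28.1
gripper_force: 59.2
```

```bash
python3 -m jog '{"claw":[1,1,1,1,1,1,1,1],"xyz":[[0,0,0],[0,0,0],[0,0,0],[0,0,-0.3],[0,0,-0.4],[-0.2,0,-0.4],[-0.2,0,0],[0,0,0]],"twist":[[0,0,0],[0,0,0],[0,0,0],[0,0,0],[0,0,0],[0,0,0],[0,0,0],[0,0,0]]}'
python3 - <<'E'
from w import *
import holes
im=optics.get_image('wrist');print(readout.read_state()['eef_pos'])
for z in(78,82,88):print(z,circ(im,(593.5,-66.7,z),16),holes.hole(im,(593.5,-66.7,z),z,14,6))
for q in((590.4,-22.3,62),(588.7,22.9,62)):print(holes.hole(im,q))
save(im,'p1.png')
E
```

```text
clock: 11.18
eef_pos: [594.4, -109.8, 173.8]
tool_rot: [-3.141, 0.001, 1.606]
force: [-0.3, -0.8, 0.1]
width: 85.4
gripper_force: 0.0
[ 594.12762877 -107.86517438  173.25090509]
78 (array([594.5 , -68.45,  78.  ]), np.float32(17.520075)) (array([594. , -68.6,   6.3]), 0.08)
82 (array([594.75, -67.7 ,  82.  ]), np.float32(14.449326)) (array([593.9, -68.1,   6.2]), 0.08)
88 (array([594.5 , -65.95,  88.  ]), np.float32(14.554921)) (array([593.9, -67.4,   6. ]), 0.08)
(array([591.7, -21.5,  12.1]), 0.08)
(array([589.7,  23.4,  12.2]), 0.13)
```

View pics/p1.png

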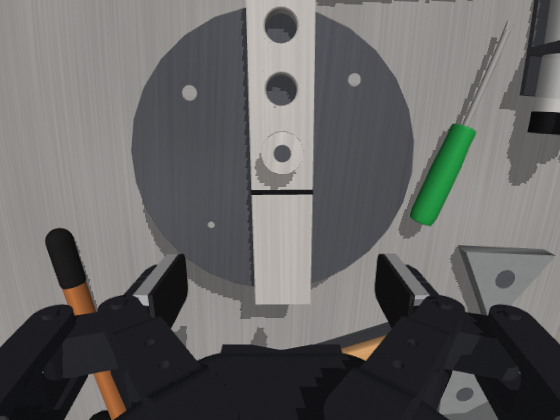

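Bush 1 sits flat in hole 1 (flange at (282,152)); holes 2 and 3 at (281,88) and (281,25) are free. Next is the bush at about (467.5, 215).

```bash
python3 -m jog '{"claw":[1,1,1,1,1,1,1,1,1,1],"xyz":[[0.545,-0.19,0],[0.545,-0.19,0],[0.545,-0.19,0],[0.545,-0.19,0],[0.545,-0.19,0],[0.545,-0.19,0.2],[0,0,0.4],[0,0,0.4],[0,0,0.2],[0,0,0]],"twist":[[0,0,0],[0,0,0],[0,0,0],[0,0,0],[0,0,0],[0,0,0],[0,0,0],[0,0,0],[0,0,0],[0,0,0]]}'
```

```text
clock: 12.48
eef_pos: [465.9, 215.3, 52.1]
tool_rot: [-3.136, 0.002, 1.611]
force: [-0.2, -0.3, 1.0]
width: 85.5
gripper_force: 0.0
```

```bash
python3 -m jog '{"claw":[1,1,1,1,0,0,0,0,0,0,0],"xyz":[[0,0.01,0.2],[0,0,0.15],[0,0,0.05],[0,0,0],[0,0,0],[0,0,0],[0,0,0],[0,0,0],[0,0,0],[0,0,0],[0,0,0]],"twist":[[0,0,0],[0,0,0],[0,0,0],[0,0,0],[0,0,0],[0,0,0],[0,0,0],[0,0,0],[0,0,0],[0,0,0],[0,0,0]]}'
```

```text
clock: 13.85
eef_pos: [469.9, 215.3, 14.9]
tool_rot: [3.141, -0.0, 1.609]
force: [-0.8, 0.8, 5.9]
width: 28.2
gripper_force: 58.8
```

```bash
python3 -m jog '{"claw":[0,0,0,0,0,0,0,0,0,0],"xyz":[[0,0,-0.2],[0,0,-0.4],[0,0,-0.4],[-0.482,0.226,0],[-0.482,0.226,0],[-0.482,0.226,0],[-0.482,0.226,0],[-0.482,0.226,0],[0,0,0],[0,0,0]],"twist":[[0,0,0],[0,0,0],[0,0,0],[0,0,0],[0,0,0],[0,0,0],[0,0,0],[0,0,0],[0,0,0],[0,0,0]]}'
sed -i 's/p\[2\]+14/p[2]+11.5/' holes.py; python3 holes.py
```

```text
clock: 15.1
eef_pos: [591.2, -20.7, 114.1]
tool_rot: [-3.141, -0.001, 1.609]
force: [-0.3, 1.0, -0.2]
width: 27.6
gripper_force: 59.3
tcp [591.12079156 -19.70071921 114.21345822] [-3.14084555e+00 -1.20593484e-03  1.61108536e+00] cam [589.3191646   46.75085892 256.62750247]
bush [592.52079156 -20.85071921 125.71345822] bore [591.52079156 -20.60071921 125.71345822] (array([591.8, -20.6,   6.4]), 0.07)
h1 (array([592.9, -53.4,   9.4]), 0.12)
h2 (array([590.2, -27.6,  17.3]), 1.85)
h3 (array([590. ,  24.1,  11.8]), 0.3)
```

```bash
python3 -m jog '{"claw":[0,0,0,0,0,0,0],"xyz":[[0,0,0.15],[0,0,0.15],[0,0,0.08],[0,0,0.05],[0,0,0.04],[0,0,0],[0,0,0]],"twist":[[0,0,0],[0,0,0],[0,0,0],[0,0,0],[0,0,0],[0,0,0],[0,0,0]]}'
```

```text
clock: 16.02
eef_pos: [592.1, -21.3, 67.5]
tool_rot: [3.141, 0.0, 1.609]
force: [0.8, 0.8, -1.4]
width: 27.9
gripper_force: 59.3
```

```bash
python3 -m jog '{"claw":[1,1,1,1,1,1,1],"xyz":[[0,0,0],[0,0,0],[0,0,0],[0,0,-0.3],[0,0,-0.4],[0,0,-0.4],[0,0,0]],"twist":[[0,0,0],[0,0,0],[0,0,0],[0,0,0],[0,0,0],[0,0,0],[0,0,0]]}'
python3 - <<'E'
from w import *
import holes
im=optics.get_image('wrist');cv2.imwrite('w_last.bmp',im['color'])
for q in((593.5,-66.7,78),(591.8,-21,78)):print(circ(im,q,16),holes.hole(im,q,78,12,6))
print(holes.hole(im,(589.8,23.5,62)))
E
python3 -m jog '{"claw":[1,1,1,1,1,1,1,1],"xyz":[[0.522,-0.1,0],[0.522,-0.1,0],[0.522,-0.1,0],[0.522,-0.1,0],[0.522,-0.1,0],[0.522,-0.1,0],[0,0,0],[0,0,0]],"twist":[[0,0,0],[0,0,0],[0,0,0],[0,0,0],[0,0,0],[0,0,0],[0,0,0],[0,0,0]]}'
python3 - <<'E'
from w import *
im=optics.get_image('wrist');p=(519.5,361,26);print(readout.read_state()['eef_pos'],proj(im,p),circ(im,p,16),circ(im,p,6,True))
save(im,'b2.png')
E
```

```text
clock: 16.9
eef_pos: [594.2, -20.9, 180.7]
tool_rot: [3.135, 0.0, 1.609]
force: [-0.2, 0.4, 0.0]
width: 85.3
gripper_force: 0.0
(array([594.25, -68.45,  78.  ]), np.float32(28.773748)) (array([594.1, -68.7,   6.3]), 0.13)
(array([592.55, -21.5 ,  78.  ]), np.float32(26.054428)) (array([592. , -21.5,   6.3]), 0.11)
(array([589.8,  23.9,  12. ]), 0.18)
clock: 17.95
eef_pos: [519.2, 288.3, 176.0]
tool_rot: [-3.14, 0.002, 1.61]
force: [0.6, -0.3, -0.3]
width: 85.9
gripper_force: 0.0
[519.79752944 287.4664871  176.23213337] [284.32000413 110.5921995 ] (array([521., 361.,  26.]), np.float32(32.571766)) (array([520.75, 360.75,  26.  ]), np.float32(59.44765))
```

View pics/b2.png

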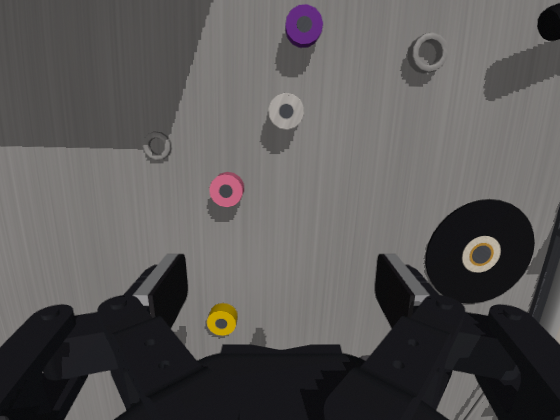

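The plain bush is at (286,111), between purple (304,25) and pink (226,190), as chosen. I take it at (520.8, 361).

```bash
python3 -m jog '{"claw":[1,1,1,1,1,1,1,1],"xyz":[[0.365,0.02,0.1],[0.365,0.02,0.2],[0,0,0.4],[0,0,0.4],[0,0,0.3],[0,0,0.15],[0,0,0.07],[0,0,0]],"twist":[[0,0,0],[0,0,0],[0,0,0],[0,0,0],[0,0,0],[0,0,0],[0,0,0],[0,0,0]]}'
```

```text
clock: 19.0
eef_pos: [521.5, 362.3, 15.7]
tool_rot: [3.141, -0.0, 1.609]
force: [-0.3, 0.0, 0.9]
width: 85.5
gripper_force: 0.0
```

```bash
python3 -m jog '{"claw":[0,0,0,0,0,0,0],"xyz":[[0,0,0],[0,0,0],[0,0,0],[0,0,0],[0,0,0],[0,0,0],[0,0,0]],"twist":[[0,0,0],[0,0,0],[0,0,0],[0,0,0],[0,0,0],[0,0,0],[0,0,0]]}'
```

```text
clock: 19.88
eef_pos: [521.4, 362.8, 16.2]
tool_rot: [3.14, -0.0, 1.609]
force: [-0.5, -0.4, 4.5]
width: 27.8
gripper_force: 58.8
```

```bash
python3 -m jog '{"claw":[0,0,0,0,0,0,0,0,0,0,0],"xyz":[[0,0,-0.2],[0,0,-0.4],[0,0,-0.4],[-0.566,0.092,0],[-0.566,0.092,0],[-0.566,0.092,0],[-0.566,0.092,0],[-0.566,0.092,0],[-0.566,0.092,0],[0,0,0],[0,0,0]],"twist":[[0,0,0],[0,0,0],[0,0,0],[0,0,0],[0,0,0],[0,0,0],[0,0,0],[0,0,0],[0,0,0],[0,0,0],[0,0,0]]}'
sed -i 's/p\[2\]+11.5/p[2]+10/' holes.py; python3 holes.py | head -2
python3 - <<'E'
from w import *
import holes
im=optics.get_image('wrist')
for q in((593.5,-66.7,62),(591.8,-21,62),(589.8,23.5,62)):print(proj(im,q))
save(im,'h3.png')
E
```

```text
clock: 21.25
eef_pos: [589.3, 25.7, 116.1]
tool_rot: [3.141, -0.001, 1.609]
force: [-0.4, 1.0, -0.2]
width: 27.6
gripper_force: 59.1
tcp [589.21006727  26.8478147  116.08027803] [ 3.14077440e+00 -1.25152746e-03  1.61092490e+00] cam [587.21779139  93.17033864 258.6868928 ]
bush [590.61006727  23.9478147  126.08027803] bore [589.61006727  23.9478147  126.08027803] (array([589.9,  24. ,   6.4]), 0.06)
[280.81774465 344.15713495]
[281.0593834  289.57444887]
[280.79766439 229.13576155]
```

View pics/h3.png

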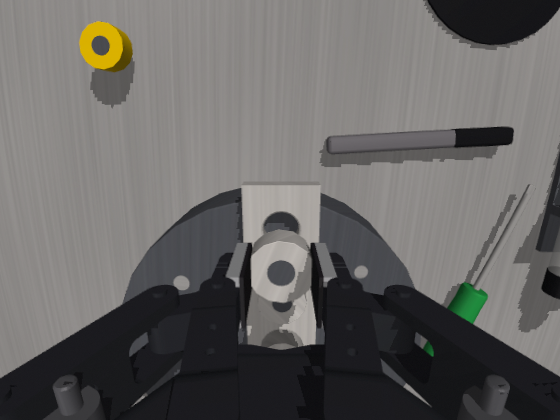

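The held bush at (281,272) lines up with hole 3, whose far edge shows at (281,215); the measured difference is under 0.5 mm. I lower it.

```bash
python3 -m jog '{"claw":[0,0,0,0,0,0,0],"xyz":[[0,0,0.15],[0,0,0.15],[0,0,0.08],[0,0,0.05],[0,0,0.04],[0,0,0],[0,0,0]],"twist":[[0,0,0],[0,0,0],[0,0,0],[0,0,0],[0,0,0],[0,0,0],[0,0,0]]}'
```

```text
clock: 22.22
eef_pos: [589.4, 25.2, 68.5]
tool_rot: [3.141, -0.0, 1.609]
force: [-0.7, -0.2, -0.6]
width: 28.3
gripper_force: 59.1
```

```bash
python3 -m jog '{"claw":[1,1,1,1,1,1,1,1,1,1,1],"xyz":[[0,0,0],[0,0,0],[0,0,0],[0,0,-0.3],[0,0,-0.4],[0,0,-0.4],[-0.442,0.003,0],[-0.442,0.003,0],[-0.442,0.003,0],[-0.442,0.003,0],[0,0,0]],"twist":[[0,0,0],[0,0,0],[0,0,0],[0,0,0],[0,0,0],[0,0,0],[0,0,0],[0,0,0],[0,0,0],[0,0,0],[0,0,0]]}'
python3 - <<'E'
from w import *
im=optics.get_image('wrist');p=readout.read_state();print(p['eef_pos'],p['tool_rot'])
g=cv2.cvtColor(im['color'],cv2.COLOR_RGB2GRAY).astype(int)
# line: scan along bar axis at three lateral offsets
d=np.array([-.042,.999]);n=np.array([.999,.042]);b=np.array([595.0,-101.5])
for off in(-18,0,18):
    t=np.arange(-15,15,.25);v=[g[tuple(np.round(proj(im,[*(b+d*a+n*off),62])[::-1]).astype(int))] for a in t]
    v=np.array(v);k=t[v<v.min()+25].mean();print('line',off,b+d*k+n*off,v.min())
for k in(-60,-20,30): # bar edges
    t=np.arange(-40,40,.25);v=np.array([g[tuple(np.round(proj(im,[*(b+d*k+n*a),62])[::-1]).astype(int))] for a in t]);e=t[v>140];print('edges',k,e.min(),e.max())
# rim of block at z=50, radial gradient fit (dark inside)
from scipy.optimize import least_squares
th=np.radians(np.r_[-60:70:5,110:240:5]);P=[]
c=np.array([585.5,-77])
for a in th:
    r=np.arange(105,135,.5);q=[proj(im,[*(c+x*np.array([np.cos(a),np.sin(a)])),50]) for x in r]
    if any(not(0<=u[0]<559 and 0<=u[1]<235) for u in q):continue
    v=np.array([g[int(round(u[1])),int(round(u[0]))] for u in q]).astype(float);w=np.diff(cv2.GaussianBlur(v.reshape(-1,1),(1,5),1).ravel());i=w.argmax()
    if w[i]>8:P.append(c+r[i]*np.array([np.cos(a),np.sin(a)]))
P=np.array(P);f=least_squares(lambda x:np.hypot(*(P-x[:2]).T)-x[2],[*c,120],loss='soft_l1');print('rim',f.x,len(P),np.abs(f.fun).mean())
f=least_squares(lambda x:np.hypot(*(P-x).T)-120,c,loss='soft_l1');print('rim r=120',f.x)
save(im,'line.png')
t=optics.get_image('top');cv2.imwrite('top_before.bmp',t['color'][:,:,::-1])
E
```

```text
clock: 23.6
eef_pos: [596.5, -157.1, 177.8]
tool_rot: [-3.141, 0.003, 1.602]
force: [-0.9, 1.0, -1.1]
width: 85.2
gripper_force: 0.0
[ 596.76463137 -153.59230217  177.99627552] [-3.14108631e+00  5.10431525e-04  1.60544359e+00]
line -18 [ 577.03375  -102.630625] 22
line 0 [ 595.021  -101.9995] 23
line 18 [ 612.9925  -100.99375] 23
edges -60 -25.25 25.0
edges -20 -24.75 24.5
edges 30 -24.5 24.5
rim [585.64579044 -79.52969749 118.68872969] 33 1.1124070064852534
rim r=120 [584.92799573 -79.6578499 ]
```

View pics/line.png

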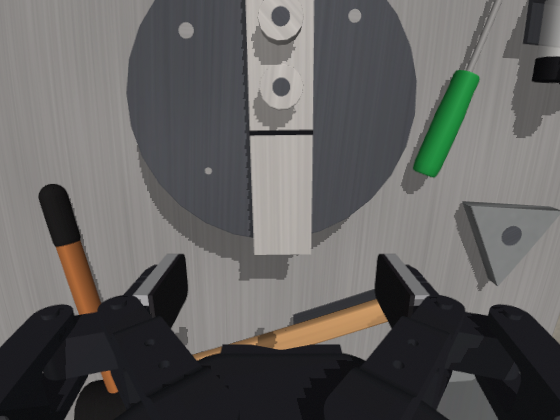

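The line is at (280,132) and bushes 1 and 2 sit flat at (281,87) and (281,17). The rear end at (282,253) is clear to grip, so I lower over it and grip across the width.

```bash
python3 -m jog '{"claw":[1,1,1,1,1,1,1],"xyz":[[0,0,0.3],[0,0,0.4],[0,0,0.3],[0,0,0.15],[0,0,0.1],[0,0,0.03],[0,0,0]],"twist":[[0,0,0],[0,0,0],[0,0,0],[0,0,0],[0,0,0],[0,0,0],[0,0,0]]}'
```

```text
clock: 24.58
eef_pos: [597.8, -151.3, 51.0]
tool_rot: [3.14, 0.0, 1.61]
force: [0.3, -0.1, 0.3]
width: 85.1
gripper_force: 0.0
```

```bash
python3 -m jog '{"claw":[0,0,0,0,0,0],"xyz":[[0,0,0],[0,0,0],[0,0,0],[0,0,0],[0,0,0],[0,0,0]],"twist":[[0,0,0],[0,0,0],[0,0,0],[0,0,0],[0,0,0],[0,0,0]]}'
```

```text
clock: 25.32
eef_pos: [597.6, -151.5, 51.3]
tool_rot: [3.141, 0.001, 1.61]
force: [-1.5, 0.3, 6.2]
width: 48.0
gripper_force: 62.2
```

```bash
python3 -m jog '{"claw":[0,0,0,0,0,0,0,0,0,0,0,0],"xyz":[[0.05,0,0],[0.1,0,0],[0.15,0,0],[0.15,0,0],[0.2,0,0],[0.2,0,0],[0.15,0,0],[0.12,0,0],[0.1,0,0],[0.06,0,0],[0.02,0,0],[0,0,0]],"twist":[[0,0,0],[0,0,0],[0,0,0],[0,0,0],[0,0,0],[0,0,0],[0,0,0],[0,0,0],[0,0,0],[0,0,0],[0,0,0],[0,0,0]]}'
python3 - <<'E'
from w import *
for n in('wrist','top'):
    im=optics.get_image(n);print(n,readout.read_state()['eef_pos'])
    for p in((589,28,62),(585,-78+120,50)):print(proj(im,p))
    if n=='wrist':a=cv2.resize(im['color'][60:360,80:480,::-1],None,fx=2,fy=2)
    else:
        b=cv2.resize(im['color'][140:270,220:400,::-1],None,fx=4,fy=4);print('o')
cv2.imwrite('pics/s_w.png',a);cv2.imwrite('pics/s_t.png',b)
E
```

```text
clock: 26.82
eef_pos: [593.0, -23.7, 51.3]
tool_rot: [3.14, 0.003, 1.608]
force: [1.1, -4.9, 6.5]
width: 48.2
gripper_force: 62.3
wrist [593.03406405 -23.71984787  51.25146652]
[274.66440176 156.32599861]
[267.09819018 120.63623466]
top [593.02288663 -23.74064867  51.26880252]
[286.4906805  203.26218549]
[280.85388666 205.78026512]
o
```

View pics/s_w.png

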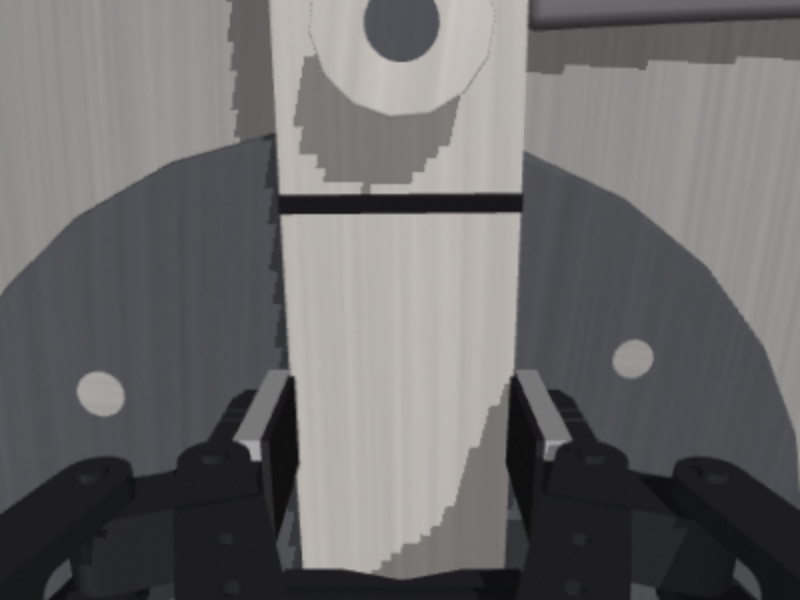

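The line is at crop (400,204), still short of the rim, whose arcs meet the bar at (275,135) and (525,152). I'll measure the remaining gap.

```bash
cat > gap.py <<'E'
from w import *
from scipy.optimize import least_squares
d=np.array([-.040,.9992]);n=np.array([.9992,.040])
def lin(g,im,p,z):
    q=proj(im,[*p,z]);return cv2.remap(g,np.float32([[q[0]]]),np.float32([[q[1]]]),1)[0,0]
def run(name,b,c0,angs):
    im=optics.get_image(name);g=cv2.cvtColor(im['color'],cv2.COLOR_RGB2GRAY).astype(np.float32)
    t=np.arange(-18,18,.25);L=[]
    for off in(-15,-8,0,8,15):
        v=np.array([lin(g,im,b+d*a+n*off,62) for a in t]);w=np.clip(v.max()*.75-v,0,None);k=t[v.argmin()];m=abs(t-k)<4;L.append(b+d*((t*w)[m].sum()/w[m].sum())+n*off)
    P=[]
    for a in np.radians(angs):
        e=np.array([np.cos(a),np.sin(a)]);r=np.arange(108,132,.5);v=np.array([lin(g,im,c0+x*e,50) for x in r])
        w=np.diff(cv2.GaussianBlur(v.reshape(-1,1),(1,5),1).ravel());i=w.argmax()
        if w[i]>4:P.append(c0+(r[i]+.25)*e)
    P=np.array(P);f=least_squares(lambda x:np.hypot(*(P-x).T)-120,c0,loss='soft_l1',f_scale=.5)
    m=np.mean(L,0);o=m-f.x;s=o@n;rim=np.sqrt(120**2-s*s)
    print(name,'line',m,'centre',f.x,'lat',round(s,2),'gap to rim along bar',round(rim-o@d,2),'fit',np.abs(f.fun).mean().round(2),len(P))
    return im
import sys
y=float(sys.argv[1])
run('wrist',np.array([590.5,y]),np.array([586.,-78.5]),np.r_[40:75:2,108:140:2])
run('top',np.array([588.5,y]),np.array([584.,-78.]),np.r_[20:75:3,110:160:3])
E
python3 gap.py 27
```

```text
wrist line [590.54268417  25.93374942] centre [586.07585684 -79.39902122] lat 8.68 gap to rim along bar 14.62 fit 0.53 34
top line [588.5300486  26.2493859] centre [580.31421456 -76.87952575] lat 12.33 gap to rim along bar 16.65 fit 1.84 29
```

```bash
python3 -m jog '{"claw":[0,0,0,0,0,0],"xyz":[[0.04,0,0],[0.06,0,0],[0.04,0,0],[0.006,0,0],[0,0,0],[0,0,0]],"twist":[[0,0,0],[0,0,0],[0,0,0],[0,0,0],[0,0,0],[0,0,0]]}'
python3 gap.py 40
python3 - <<'E'
from w import *
a=optics.get_image('wrist');s=optics.get_image('side')
u=proj(s,(589,80,62)).astype(int)
A=cv2.resize(a['color'][60:260,130:430,::-1],(600,400));B=cv2.resize(s['color'][u[1]-60:u[1]+40,u[0]-70:u[0]+80,::-1],(300,200))
H=np.zeros((600,600,3),np.uint8);H[:400]=A;H[400:,:300]=B;cv2.imwrite('pics/f.png',H)
E
```

```text
clock: 27.78
eef_pos: [592.5, -9.4, 51.3]
tool_rot: [3.14, 0.003, 1.608]
force: [0.4, -4.6, 5.9]
width: 47.8
gripper_force: 62.3
wrist line [590.48726974  40.31800191] centre [586.22827826 -78.90462749] lat 9.02 gap to rim along bar 0.7 fit 0.69 34
top line [588.47383381  40.65363141] centre [579.77269952 -77.26403911] lat 13.41 gap to rim along bar 1.77 fit 1.23 26
```

View pics/f.png

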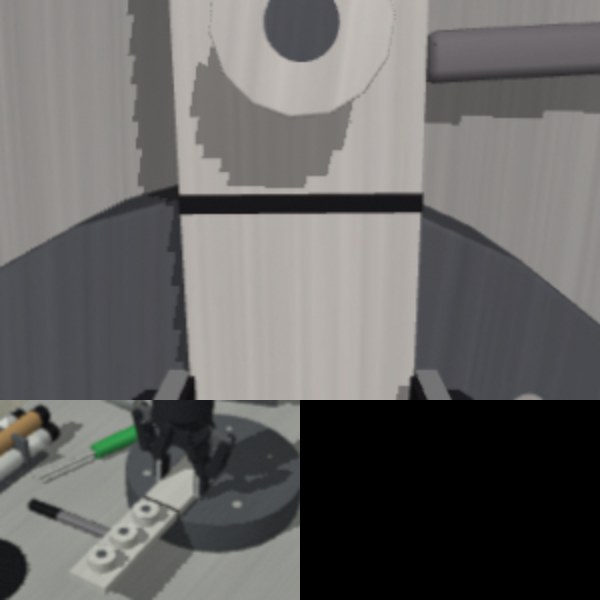

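```bash
sed -i 's/np.r_\[40:75:2,108:140:2\]/np.r_[30:59:2,122:150:2]/; s/np.r_\[20:75:3,110:160:3\]/np.r_[95:175:4,185:262:4]/' gap.py; python3 gap.py 40; sed 's/95:175:4,185:262:4/20:70:4,100:170:4,190:250:4,290:340:4/' gap.py>gap2.py; python3 gap2.py 40; python3 -c "
from w import *
a=[readout.read_state()['eef_pos'] for _ in range(2)];print(a)"
```

```text
wrist line [590.4872771   40.31781795] centre [586.13259496 -79.6660192 ] lat 9.15 gap to rim along bar -0.06 fit 0.36 29
top line [588.47373092  40.65620161] centre [580.97344173 -76.46693117] lat 12.18 gap to rim along bar 2.65 fit 0.67 24
wrist line [590.48698094  40.32521616] centre [586.13259496 -79.6660192 ] lat 9.15 gap to rim along bar -0.07 fit 0.36 29
top line [588.47350286  40.66189862] centre [580.25978701 -77.01561435] lat 12.91 gap to rim along bar 2.05 fit 1.52 26
[array([592.54643163,  -9.37831771,  51.31209133]), array([592.54643163,  -9.37831771,  51.31209133])]
```

```bash
sed 's/95:175:4,185:262:4/5:78:2/' gap.py>gap2.py; python3 gap2.py 40
```

```text
wrist line [590.48743792  40.31380085] centre [586.13259496 -79.6660192 ] lat 9.15 gap to rim along bar -0.06 fit 0.36 29
top line [588.47363499  40.65859805] centre [588.50390802 -80.65891727] lat 4.82 gap to rim along bar -1.32 fit 4.29 16
```

The line is 0.1 mm past the rim by the wrist camera, and two separate wrist views put the block's centre within 0.1 mm of each other. The top camera, at 2.3 mm per pixel and disturbed by the block's wall and shadow, is not good enough to decide this. The side view shows all three bushes seated and the bar flat and gripped, so I hand in.

```bash
python3 -c "
from cell import order;print(order.finish_job())"
```

```text
the job is handed in; nothing more can be done
None
```

The job is handed in: all three plain bushes stand in the bar's holes, the black line is over the block's rim to within about 1 mm by the wrist camera (the coarser top camera did not settle it), and the gripper still holds the bar.

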